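# Hang a parts tray on a slotted bench post and latch it

## Task

Clear the blue parts tray off the bench by hanging it on the slotted post: hook its two claws into the post's two slots, then press it gently down until the red spring latch snaps in over the claws and the tray sits fully home. The post's slotted strip may be set up to 9 mm higher or lower than it measures, so feel for the stop and keep the push on the post below 35 N; let go and leave everything else where it is.

Things in the scene. Friction and masses are not known exactly. Their poses are not given: they have to be found in the camera images.
- blue_handle (a point): Centre of the blue tray's black grip bar: 70 mm long (tray x), 14 mm thick (tray y), 26 mm high; pinch it across the 14 mm. It lies 87 mm above the tray's underside; the bar's top is at 100 mm. Below the bar is a 6 mm lengthwise panel. Axes are the tray's: x points to the claws at its back, z up.
- blue_claws (a point): Point on the rear face of the blue tray's back plate, midway between its two steel claws, level with the underside of their tongues; 45 mm behind (+x) and 37 mm below blue_handle, same axes. Claws are 25 mm to either side (y), 10 mm wide: a tongue 8 mm high from this level up, and behind a 9.5 mm gap a hook hanging 24 mm below it. They end 21 mm behind the plate.
- blue_tray: The loose blue parts tray, 0.2 to 0.4 kg, 104 x 94 mm, walls 30 mm high, back plate 94 mm wide and 72 mm high. Its origin is on the underside, 50 mm in front of (-x) and 50 mm below blue_claws; same axes. The lowest 3 mm of its hooks jut 6.5 mm farther back, as a barb for the latch.
- post_mark (a point): Point on the slotted strip's front face, midway between its two slots, 110 mm above the bench: the nominal height of the slots' lower edges (sills). x points into the post, z up; the tray hangs with its x along this x. The strip is clamped at an unknown height: sills, slots and latch are really up to 9 mm lower or higher than this point, which is not measured.
- stand: The post, fixed to the bench: aluminium strip 104 mm wide and 8 mm thick between green uprights on a 130 x 150 mm steel base. Origin 110 mm below post_mark, same axes. Slots are 25 mm to either side (y), 14 mm wide with flared edges, 54 mm high from the sill up; the strip ends 64 mm above the sill.
- latch (a joint): Travel (m) of the red spring latch bar behind the strip: 0 at rest, pushed back up to 0.010. Hook in with blue_claws about 35 mm above post_mark, plate flush on the strip. On the way down the barbs push the latch back about 5 mm; it snaps over them just before the tongues reach the sills, a solid stop. Passing it takes about 5 to 15 N; the tray's weight alone does not.
- orange_tray: A loose orange tray of the same shape, not to be used or moved; origin at the middle of its underside; x to its claws.
- pinion: Loose steel pinion shaft standing on a 70 mm square flange, 83 mm high; leave it. Origin under its centre.
- spray_can: Loose spray can, 54 mm across, 170 mm high; leave it. Origin under its centre.
- bearing: Loose steel bearing ring, 62 mm across, 16 mm high; leave it. Origin under its centre.
- bowl: Loose reddish bowl, 100 mm across, 50 mm high; leave it. Origin under its centre.
- spanner: Loose spanner, 180 mm long, lying flat along its x; leave it.
- grease_jar: Loose amber jar with a yellow cap, 50 mm across, 50 mm high; leave it. Origin under its centre.

How it is judged:
By the outcome, as a careful person would: the job done as asked, in the order asked, and still so for the second after the job is handed in, with the robot touching nothing.
It also fails if it takes over 58 s, if anything falls off the work surface, if the arm or the gripper's body presses on something with over 40 N, if the wrist force passes 120 N, or if a joint passes its speed limit or range.

## Robot

A 6-joint arm with a two-finger parallel gripper is mounted at the origin on the work surface. World frame = base frame: x ahead of the robot, y to its left, z up, the work surface at z = 0. Lengths are in m, angles in rad, forces in N, time in s.
With the tool pointing down it reaches from about 0.25 to 0.725 m from the base axis. Payload 9.7 kg.
Tool frame: the origin (TCP) lies on the centre line of the jaws, within the pads' length; the fingertips stand 17 mm ahead of it and the grasp point (between the pads) lies 2 mm behind it (env.tcp_to_tips is the distance from the TCP to the fingertips, in m); z points along the fingers, x is the direction in which the jaws open and shut, and the axes are right-handed (so a half turn about z gives the same grasp; the last joint's range is limited). The gripper opens to 85 mm and grips with 20 to 120 N. Pads are 22 mm wide; open, the fingers measure 114 mm over their backs; the gripper's body (76 mm by 85 mm) begins 54 mm behind the grasp point. The pads swing forward as they close: fully open they stand 13 mm farther back than shut.
Start: joints at [-1.238, 0.087, 0.176, 1.66, 0, 1.571], TCP at [0.18, -0.52, 0.219] pointing down, gripper open.
Joint ranges: [-3.13, 3.13], [-0.85, 1.81], [-1.15, 1.24], [-2.2, 2.28], [-1.44, 1.52], [-3.14, 3.14]. Speed limits (rad/s): [2.22, 2.22, 2.57, 3.14, 3.14, 3.14].

## Interface

Orientations are given as a rotation vector (axis times angle).
In Python, from cell import env gives the robot as it stands. The module is installed in compiled form; this text tells all that it offers.
- The arm moves only by the tool move_arm, never from a script. Its arguments are lists of equal length, an entry for each row: "grip": the gripper command: -1 is shut, 1 is fully open, values between are in proportion; "delta_pos": the shift along the tool's x, y, z in units of 60 cm (1.0 is 60 cm), a list of three; "dr": the turn, a rotation vector about the tool's x, y, z in units of pi/4 rad (1.0 is pi/4 rad), a list of three. A call has 1 to 20 rows; each row shifts and turns the commanded pose from where the row before left it, along the tool's axes as they then stand; what a row does not reach is not made up. A row lasts 1/10 s, in which the tool goes at most 50 mm and 8.59 degrees, less where a joint would pass 70% of its speed; a pose out of reach is approached as far as the arm can. A call with a number of a shift or a turn outside -1 to 1 is refused whole. A call with a gripper value outside its range is refused whole. The fingers move at their own pace and stop on an object; the grip force is fixed at half the most. Time passes only in rows, so rows that do not move let the fingers close. It gives the time, the measured TCP pose, the force and the opening at its end, in the units of the state.
- env.read_state(): the state, without advancing time (a new reading comes with each control period).
- env.grab_frame(name): name is "scene" or "top"; returns a dict with "frame" (384x512x3 uint8, red, green, blue), "intrinsics" (3x3 intrinsics, pixels), "distortion" ([k1, k2, p1, p2, k3] as OpenCV has them; the pictures are not rectified), "rvec" (rotation vector, rad) and "tvec" (3), from world to camera coordinates, as OpenCV has them. Camera axes: x right, y down, z forward; pixel columns grow to the right and rows downward; lengths in m; the calibration is good to about 2 mm. A picture is of the moment at which its call begins. There is no depth.
- env.job_done(): hands the job in, once; it reports no verdict.
The state is a dict: "t": time; "qpos": joint angles; "qvel": joint speeds; "joint_efforts": joint torques, N m; "tool_pos": TCP position; "tcp_rot": TCP orientation; "contact_force": force on the tool from outside, world axes, zero at the start; "moment": the same for the moment, N m; "finger_gap": finger opening in m.
Only numpy, scipy, OpenCV 4.12 (cv2) and the standard library are available. Lean on these libraries where they do the work, as an engineer would, in place of code of your own. Each camera call takes 0.05 s, during which the arm holds its last target.

## Working session

There is one attempt and no reset: what is moved stays moved. The work goes in short steps, Python scripts to look and compute and a tool call to move; the robot and the scene stay as the last step left them, time stands still between calls to the robot, and variables do not carry over. Pictures are saved under pics/ and viewed, and the job is handed in when it is done.

Besides the shell and the picture viewer there is one more tool, called after "Call:" as a command line: name --argument value ..., lists and objects as JSON in quotes. move_arm: Moves the arm, as the interface text tells. Its arguments: {"type":"object","properties":{"grip":{"type":"array","items":{"type":"number"}},"delta_pos":{"type":"array","items":{"type":"array","items":{"type":"number"}}},"dr":{"type":"array","items":{"type":"array","items":{"type":"number"}}}},"required":["grip","delta_pos","dr"]}

```bash
mkdir -p pics; cat > h.py <<'E'
from cell import env
import cv2, numpy as np
from scipy.spatial.transform import Rotation as R
def grab(n,fn=None):
    d=env.grab_frame(n)
    if fn: cv2.imwrite('pics/'+fn,cv2.cvtColor(d['frame'],cv2.COLOR_RGB2BGR))
    np.savez('%s_last.npz'%n,**d)
    return d
def load(n): return dict(np.load('%s_last.npz'%n))
def crop(d,x0,y0,x1,y1,s,fn):
    im=cv2.cvtColor(d['frame'],cv2.COLOR_RGB2BGR)[y0:y1,x0:x1]
    cv2.imwrite('pics/'+fn,cv2.resize(im,None,fx=s,fy=s,interpolation=cv2.INTER_CUBIC))
def ray(d,uv):
    u=cv2.undistortPoints(np.array([[uv]],float),d['intrinsics'],d['distortion'])[0,0]
    Rm=cv2.Rodrigues(d['rvec'])[0]; c=-Rm.T@d['tvec'].ravel()
    return c,Rm.T@np.array([u[0],u[1],1.])
def atz(d,uv,z):
    c,v=ray(d,uv); return c+v*(z-c[2])/v[2]
def proj(d,P):
    return cv2.projectPoints(np.array(P,float).reshape(-1,1,3),d['rvec'],d['tvec'],d['intrinsics'],d['distortion'])[0][:,0]
E
python3 - <<'E'
from h import *
for n in('scene','top'):
    d=grab(n,n+'0.png'); c,_=ray(d,(256,192)); print(n,c)
print(env.read_state())
E
```

```text
scene [1.25086983 0.45466802 0.96646328]
top [0.4323705  0.00432398 1.5179301 ]
{'t': 0.1, 'qpos': array([-1.23798928e+00,  8.74126937e-02,  1.75197595e-01,  1.65982423e+00,
        2.08124931e-05,  1.57078331e+00]), 'qvel': array([ 1.17024912e-03, -5.03596844e-05,  2.65083561e-03,  5.56717503e-04,
        5.04366358e-04,  1.35307191e-03]), 'joint_efforts': array([ 3.79971616e-04, -5.21560693e+01,  4.65653729e+01,  1.59598718e-02,
       -5.91743878e-05,  8.27557415e-06]), 'tool_pos': array([ 0.17961231, -0.519596  ,  0.2186417 ]), 'tcp_rot': array([-2.55811877e+00,  1.82235913e+00,  1.57089738e-03]), 'contact_force': array([-0.0090919 , -0.55277416, -0.35742949]), 'moment': array([ 0.06307392, -0.02459053, -0.00102077]), 'finger_gap': 0.08527891908478565}
```

View pics/scene0.png

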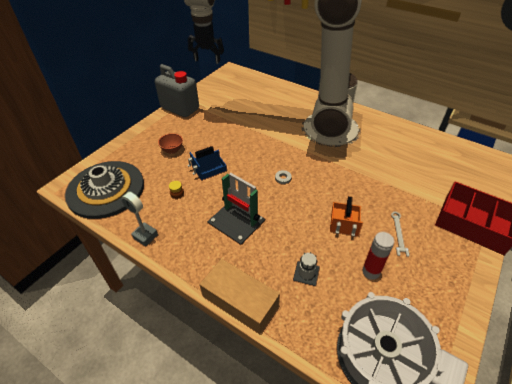

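View pics/top0.png

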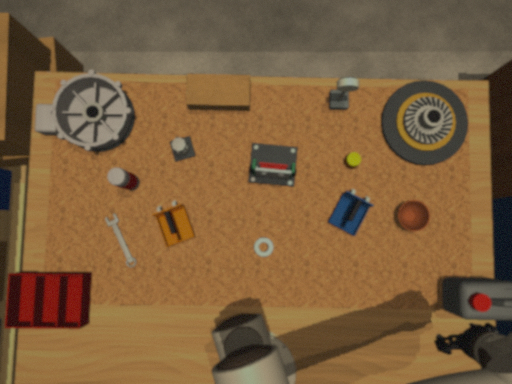

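```bash
python3 - <<'E'
from h import *
d=load('top'); crop(d,320,180,380,240,10,'t_tray.png'); crop(d,240,135,305,195,10,'t_post.png')
d=load('scene'); crop(d,180,140,240,185,12,'s_tray.png'); crop(d,200,165,275,245,7,'s_post.png')
E
```

```text
(no output)
```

View pics/t_tray.png

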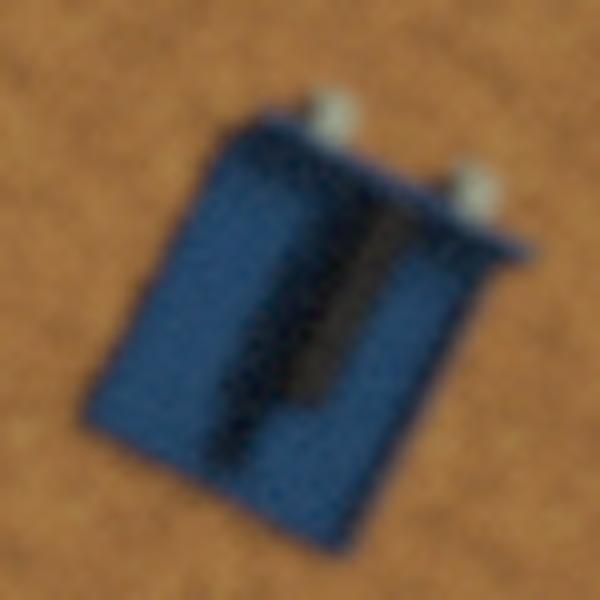

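View pics/t_post.png

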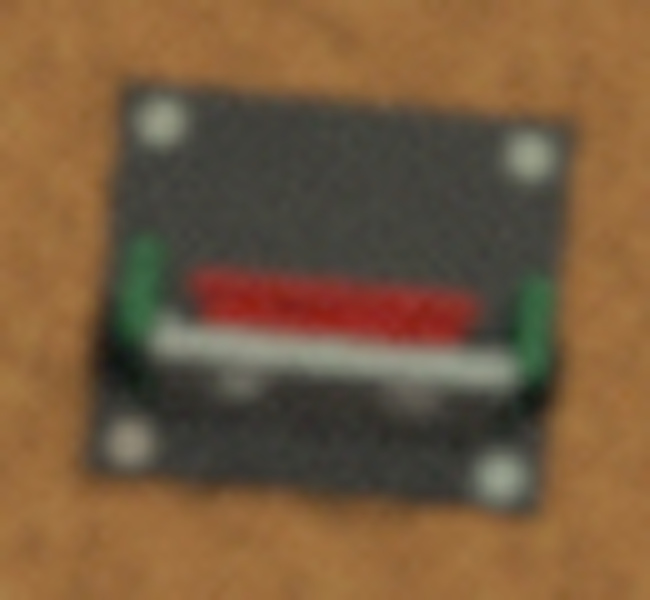

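View pics/s_tray.png

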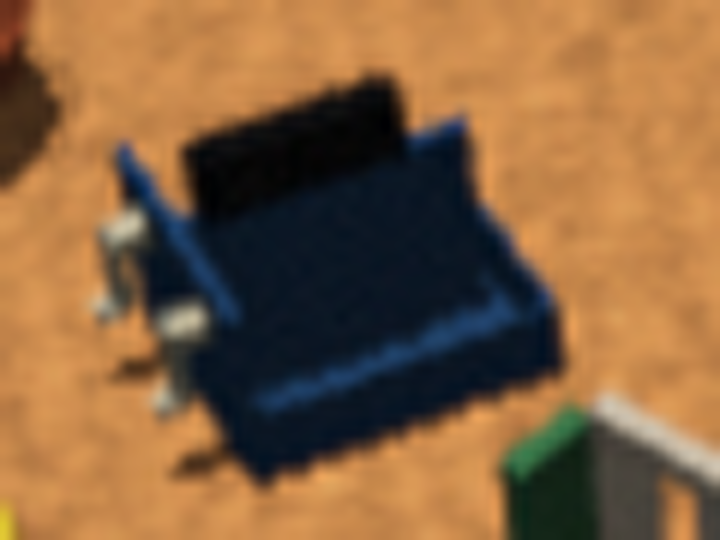

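View pics/s_post.png

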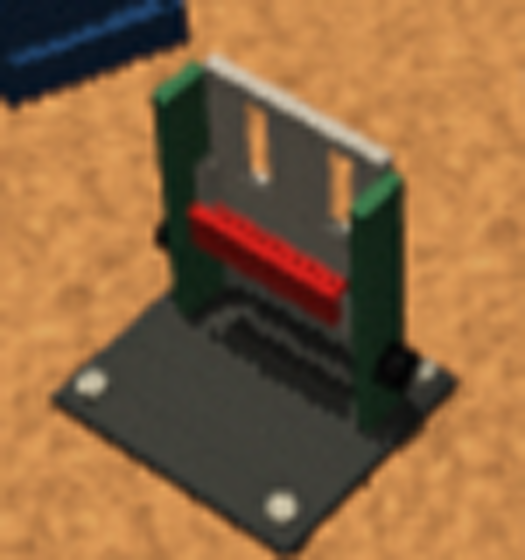

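```bash
cat > fit.py <<'E'
from h import *
from scipy.optimize import least_squares
T=load('top');S=load('scene')
def fit(obs,x0):
    def f(p):
        c,s=np.cos(p[2]),np.sin(p[2]);r=[]
        for d,P,uv in obs:
            w=[p[0]+c*P[0]-s*P[1],p[1]+s*P[0]+c*P[1],P[2]]
            r.append(proj(d,w)[0]-uv)
        return np.array(r)
    s=least_squares(lambda p:f(p).ravel(),x0,loss='soft_l1')
    return s.x,f(s.x)
m=1e-3
tc=lambda x,y:(320+x/10,180+y/10); sc=lambda x,y:(180+x/12,140+y/12)
tp=lambda x,y:(240+x/10,135+y/10); sp=lambda x,y:(200+x/7,165+y/7)
A=np.array
if __name__=='__main__':
    tray=[(T,A([-54,47,30])*m,tc(90,418)),(T,A([-54,-47,30])*m,tc(342,552)),
     (T,A([50,47,72])*m,tc(258,112)),(T,A([50,-47,72])*m,tc(533,250)),
     (T,A([-30,0,100])*m,tc(303,402)),
     (S,A([50,47,0])*m,sc(262,485)),(S,A([-54,47,0])*m,sc(560,372)),(S,A([50,47,72])*m,sc(238,318)),(S,A([50,-47,72])*m,sc(122,148)),
     (S,A([40,7,100])*m,sc(190,152)),]
    x,r=fit(tray,[.4,-.2,-.5]); print(x,np.degrees(x[2]));print(r.round(1))
    for uv in [(125,90),(575,125),(540,515),(92,470)]: print(atz(T,tp(*uv),0.006))
    for uv in [(52,400),(290,555),(458,382)]: print('s',atz(S,sp(*uv),0.00))
    for z in (.165,.174,.183):
        print(z,atz(T,tp(150,352),z),atz(T,tp(520,385),z),atz(S,sp(207,65),z),atz(S,sp(385,165),z))
E
python3 fit.py
```

```text
[ 0.49819353 -0.28404196 -0.45894517] -26.29562135566481
[[-0.5 -0.4]
 [ 0.9 -0.1]
 [-0.2 -0.1]
 [-0.4  0.1]
 [-0.8  0.7]
 [-0.2 -0.3]
 [-0.5 -0.4]
 [-0.5 -0.3]
 [-0.8 -0.6]
 [ 0.7  0.6]]
[0.71810747 0.02759998 0.006     ]
[ 0.70951083 -0.11916793  0.006     ]
[ 0.5816511  -0.10929364  0.006     ]
[0.59350307 0.03577019 0.006     ]
s [ 0.70955596 -0.11729284  0.        ]
s [0.71992684 0.03194544 0.        ]
s [0.59168563 0.04143791 0.        ]
0.165 [0.61127508 0.01636791 0.165     ] [ 0.60371887 -0.09108861  0.165     ] [ 0.61169819 -0.08360656  0.165     ] [0.61953118 0.01946263 0.165     ]
0.174 [0.61008497 0.01628779 0.174     ] [ 0.60257903 -0.09045391  0.174     ] [ 0.61887574 -0.07756202  0.174     ] [0.62662078 0.02434975 0.174     ]
0.183 [0.60889485 0.01620767 0.183     ] [ 0.60143918 -0.0898192   0.183     ] [ 0.62605329 -0.07151749  0.183     ] [0.63371037 0.02923688 0.183     ]
```

```bash
python3 - <<'E'
from h import *
d=load('scene'); crop(d,215,168,265,213,16,'s_post2.png')
d=load('top'); crop(d,246,160,302,180,14,'t_post2.png')
E
```

```text
(no output)
```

View pics/s_post2.png

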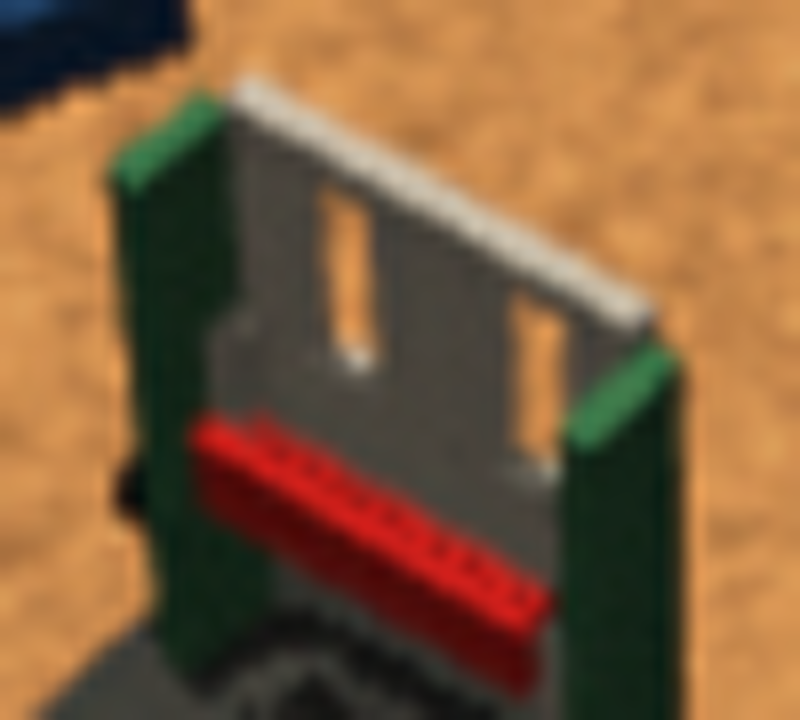

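View pics/t_post2.png

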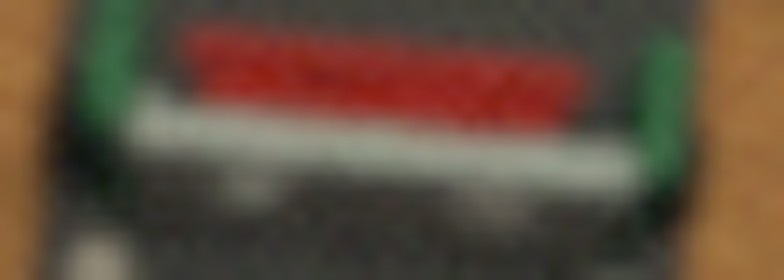

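```bash
cat > fitp.py <<'E'
from fit import *
s2=lambda x,y:(215+x/16,168+y/16); t2=lambda x,y:(246+x/14,160+y/14)
O=[(S,[0,-52,174],s2(238,75),1),(S,[0,52,174],s2(652,300),1),(S,[8,-52,174],s2(232,100),1),(S,[8,52,174],s2(640,330),1),
(S,[8,-18,164],s2(370,205),1),(S,[8,32,164],s2(568,318),1),(S,[8,-18,110],s2(380,372),1),
(T,[0,52,174],t2(130,148),1),(T,[0,-52,174],t2(638,192),1),(T,[8,52,174],t2(135,100),1),(T,[8,-52,174],t2(642,140),1)]
B=[(T,[65,75],tp(125,90)),(T,[65,-75],tp(575,125)),(T,[-65,-75],tp(540,515)),(T,[-65,75],tp(92,470)),
(S,[65,-75],sp(52,400)),(S,[65,75],sp(290,555)),(S,[-65,75],sp(458,382))]
def f(p):
    x,y,a,h,bx,bz=p;c,s=np.cos(a),np.sin(a);r=[]
    for d,P,uv,w in O:
        P=A(P,float)*m; W=[x+c*P[0]-s*P[1],y+s*P[0]+c*P[1],P[2]+h]
        r.append((proj(d,W)[0]-uv)*w)
    for d,P,uv in B:
        P=A(P,float)*m; X=P[0]+bx; W=[x+c*X-s*P[1],y+s*X+c*P[1],bz]
        r.append(proj(d,W)[0]-uv)
    r=A(r).ravel(); return np.r_[r,(bz-.003)/.002]
s=least_squares(f,[.607,-.037,-.07,0,.04,.003],loss='soft_l1')
print(s.x.round(4),np.degrees(s.x[2])); print(f(s.x)[:-1].reshape(-1,2).round(1))
J=s.jac; print(np.sqrt(np.diag(np.linalg.inv(J.T@J)))*.7)
E
python3 fitp.py
```

```text
[ 0.6065 -0.0357 -0.0709 -0.0108  0.0449  0.0021] -4.059768412280015
[[ 0.4 -0.1]
 [ 0.  -0. ]
 [-0.9 -0.3]
 [-0.8 -0.4]
 [-1.2 -0.1]
 [-1.3 -0.2]
 [-1.1  1.1]
 [-0.2  0.1]
 [-0.8  0.1]
 [-0.3  0.8]
 [-0.9  1.1]
 [-1.1 -0.8]
 [-0.4 -0.2]
 [-0.1  0.3]
 [-1.4  0.6]
 [-0.5 -0.3]
 [-0.5 -0.2]
 [-0.2 -0.5]]
[0.00098958 0.00078478 0.00896481 0.00154155 0.00142799 0.00133631]
```

```bash
cat > plan.py <<'E'
from h import *
def plan(pos,yaw,sgn=None):
    s=env.read_state(); Rc=R.from_rotvec(s['tcp_rot']); p=s['tool_pos']
    best=None
    for k in (1,-1):
        xa=k*np.array([-np.sin(yaw),np.cos(yaw),0]); z=np.array([0,0,-1.]); y=np.cross(z,xa)
        Rt=R.from_matrix(np.c_[xa,y,z]); rv=(Rc.inv()*Rt).as_rotvec()
        if best is None or np.linalg.norm(rv)<np.linalg.norm(best[0]): best=(rv,Rt)
    rv,Rt=best
    dw=np.array(pos)-p
    print('t',round(s['t'],2),'pos',p.round(4),'gap',round(s['finger_gap'],4),'F',s['contact_force'].round(1),'q6',s['qpos'][5].round(2))
    print('turn units',(rv/(np.pi/4)).round(3),'rows',np.ceil(np.degrees(np.linalg.norm(rv))/8.59))
    print('shift (current axes) units',(Rc.inv().apply(dw)/.6).round(4),'after turn',(Rt.inv().apply(dw)/.6).round(4),'mm',(dw*1e3).round(1))
E
python3 - <<'E'
from plan import *
a=-.459; o=np.array([.4982,-.2840]); g=o+.005*np.array([np.cos(a),np.sin(a)])
print(g); plan([*g,.16],a)
s=env.read_state();print(R.from_rotvec(s['tcp_rot']).as_matrix().round(2))
E
```

```text
[ 0.50268248 -0.28621526]
t 0.1 pos [ 0.1796 -0.5196  0.2186] gap 0.0853 F [-0.  -0.6 -0.4] q6 1.57
turn units [1.000e-03 2.000e-03 1.008e+00] rows 6.0
shift (current axes) units [-0.1916 -0.636   0.098 ] after turn [-0.5873 -0.3104  0.0977] mm [323.1 233.4 -58.6]
[[ 0.33 -0.95 -0.  ]
 [-0.95 -0.33  0.  ]
 [-0.   -0.   -1.  ]]
```

Call:
move_arm --grip '[1,1,1,1,1,1,1,1,1,1,1,1,1,1,1,1,1,1]' --delta_pos '[[0,0,0],[0,0,0],[0,0,0],[0,0,0],[0,0,0],[0,0,0],[-0.0587,-0.031,0.0098],[-0.0587,-0.031,0.0098],[-0.0587,-0.031,0.0098],[-0.0587,-0.031,0.0098],[-0.0587,-0.031,0.0098],[-0.0587,-0.031,0.0098],[-0.0587,-0.031,0.0098],[-0.0587,-0.031,0.0098],[-0.0587,-0.031,0.0098],[-0.0587,-0.031,0.0098],[0,0,0],[0,0,0]]' --dr '[[0,0,0.168],[0,0,0.168],[0,0,0.168],[0,0,0.168],[0,0,0.168],[0,0,0.168],[0,0,0],[0,0,0],[0,0,0],[0,0,0],[0,0,0],[0,0,0],[0,0,0],[0,0,0],[0,0,0],[0,0,0],[0,0,0],[0,0,0]]'

```text
t: 1.9
tool_pos: [0.5026, -0.2857, 0.1597]
tcp_rot: [1.66, -2.666, -0.002]
contact_force: [-0.1, -0.9, 0.1]
finger_gap: 0.0855
```

```bash
python3 - <<'E'
from plan import *
a=-.459
plan([.5027,-.2862,.085],a)
d=grab('top'); crop(d,310,170,400,250,8,'t1.png')
d=grab('scene'); crop(d,160,110,250,190,8,'s1.png')
E
```

```text
t 1.9 pos [ 0.5026 -0.2857  0.1597] gap 0.0855 F [-0.1 -0.9  0.1] q6 3.08
turn units [ 0.002 -0.     0.003] rows 1.0
shift (current axes) units [ 0.0007 -0.0007  0.1245] after turn [ 0.0007 -0.0005  0.1245] mm [  0.1  -0.5 -74.7]
```

View pics/s1.png

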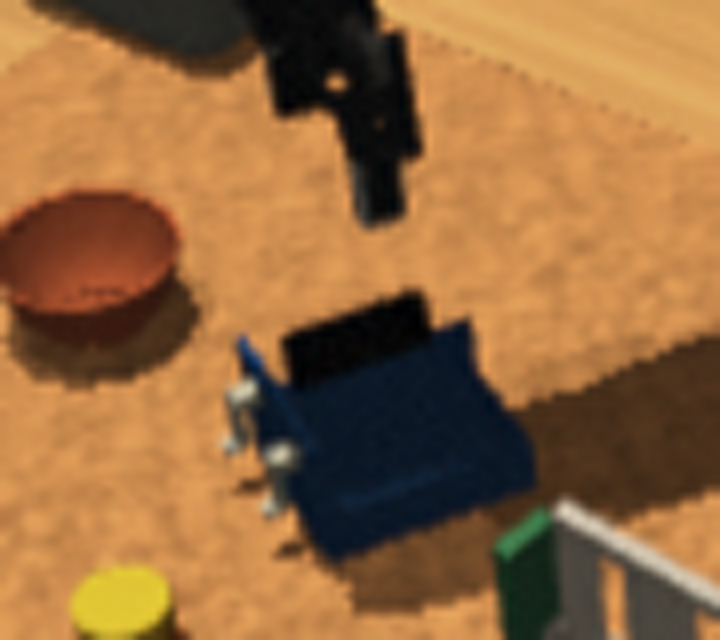

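View pics/t1.png

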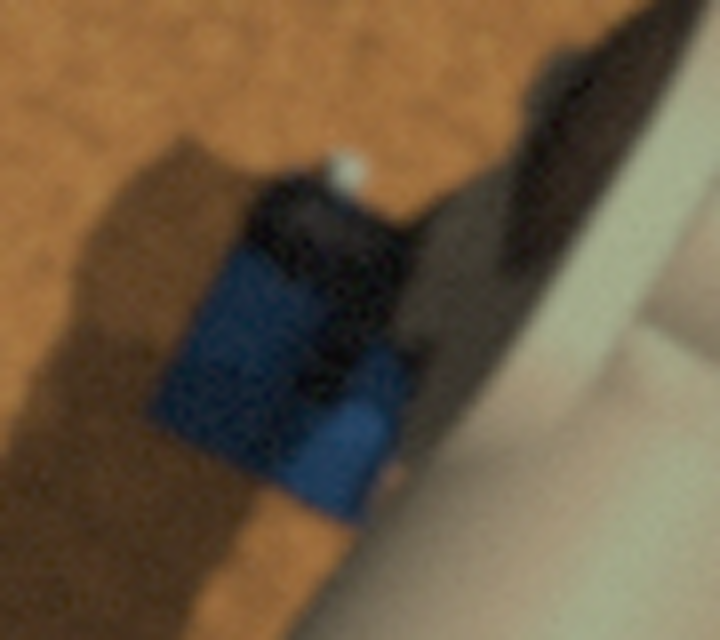

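Call:
move_arm --grip '[1,1,1,1,1,1,1,1,1,1,1,1,1,1,1,1,1,1,1,1]' --delta_pos '[[0,0,0],[0,0,0],[0,0,0],[0,0,0],[0,0,0],[0,0,0],[0,0,0],[0,0,0],[0,0,0],[0,0,0],[0,0,0],[0,0,0],[0,0,0],[0,0,0],[0,0,0],[0,0,0],[0,0,0],[0,0,0],[0,0,0],[0,0,0]]' --dr '[[0,0,-0.185],[0,0,-0.185],[0,0,-0.185],[0,0,-0.185],[0,0,-0.185],[0,0,-0.185],[0,0,-0.185],[0,0,-0.185],[0,0,-0.185],[0,0,-0.185],[0,0,-0.185],[0,0,-0.185],[0,0,-0.185],[0,0,-0.185],[0,0,-0.185],[0,0,-0.185],[0,0,-0.185],[0,0,-0.185],[0,0,-0.185],[0,0,-0.185]]'

```text
t: 4.0
tool_pos: [0.5015, -0.2875, 0.161]
tcp_rot: [2.842, 1.338, 0.0]
contact_force: [0.2, 0.1, -0.0]
finger_gap: 0.0851
```

Call:
move_arm --grip '[1,1,1,1,1,1,1,1]' --delta_pos '[[0,0,0],[0,0,0],[0,0,0],[0,0,0.03],[0,0,0.03],[0,0,0.03],[0,0,0.03],[0,0,0]]' --dr '[[0,0,-0.15],[0,0,-0.15],[0,0,0],[0,0,0],[0,0,0],[0,0,0],[0,0,0],[0,0,0]]'

```text
t: 4.8
tool_pos: [0.5008, -0.2864, 0.0862]
tcp_rot: [-2.669, -1.651, 0.003]
contact_force: [0.4, 0.6, 0.8]
finger_gap: 0.0854
```

```bash
python3 - <<'E'
from plan import *
plan([.5027,-.2862,.085],-.459)
d=grab('top'); crop(d,310,170,400,250,8,'t2.png')
d=grab('scene'); crop(d,160,110,250,190,8,'s2.png')
E
```

```text
t 4.8 pos [ 0.5008 -0.2864  0.0862] gap 0.0854 F [0.4 0.6 0.8] q6 -0.06
turn units [-0.005 -0.    -0.005] rows 1.0
shift (current axes) units [0.0017 0.0028 0.002 ] after turn [0.0017 0.0028 0.002 ] mm [ 1.9  0.2 -1.2]
```

View pics/s2.png

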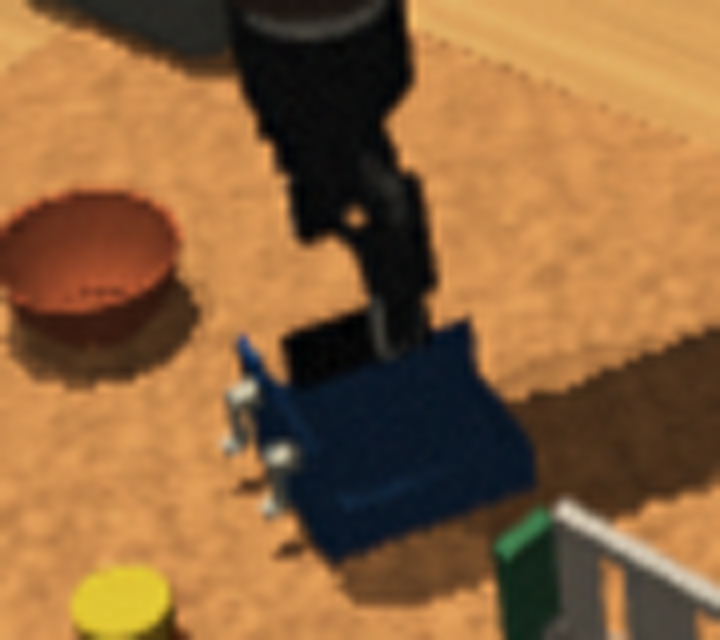

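Call:
move_arm --grip '[1,1,-1,-1,-1,-1,-1,-1,-1,-1,-1,-1]' --delta_pos '[[0.0017,0.0028,0.001],[0,0,0],[0,0,0],[0,0,0],[0,0,0],[0,0,0],[0,0,0],[0,0,0],[0,0,0],[0,0,0],[0,0,0],[0,0,0]]' --dr '[[0,0,0],[0,0,0],[0,0,0],[0,0,0],[0,0,0],[0,0,0],[0,0,0],[0,0,0],[0,0,0],[0,0,0],[0,0,0],[0,0,0]]'

```text
t: 6.1
tool_pos: [0.5045, -0.2863, 0.0881]
tcp_rot: [2.668, 1.658, 0.0]
contact_force: [-0.2, 0.8, 3.2]
finger_gap: 0.0001
```

```bash
python3 - <<'E'
from plan import *
plan([.5027,-.2862,.085],-.459)
d=grab('top'); crop(d,310,170,400,250,8,'t3.png')
d=grab('scene'); crop(d,160,110,250,190,8,'s3.png')
E
```

```text
t 6.1 pos [ 0.5045 -0.2863  0.0881] gap 0.0001 F [-0.2  0.8  3.2] q6 -0.06
turn units [ 0.001 -0.     0.   ] rows 1.0
shift (current axes) units [-0.0011 -0.0028  0.0052] after turn [-0.0011 -0.0028  0.0052] mm [-1.8  0.1 -3.1]
```

View pics/s3.png

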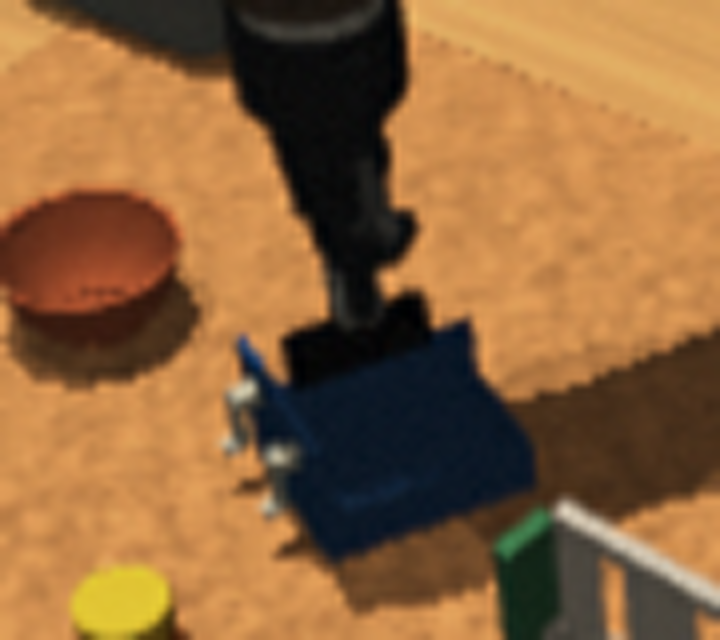

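```bash
python3 - <<'E'
from h import *
s=env.read_state(); Rc=R.from_rotvec(s['tcp_rot']); p=s['tool_pos']
S=load('scene');T=load('top')
for k in(-.05,0,.017): 
    P=p+Rc.apply([0,0,k]); print(k,proj(S,P)[0],((proj(S,P)[0]-[160,110])*8).round(), ((proj(T,P)[0]-[310,170])*8).round())
a=-.459;o=np.array([.4982,-.2840,0]);Rz=R.from_euler('z',a)
for q in([-30,7,100],[40,7,100],[-30,-7,100],[40,-7,100],[5,0,87],[-30,7,74]):
    P=o+Rz.apply(np.array(q)*1e-3);print(q,((proj(S,P)[0]-[160,110])*8).round(),((proj(T,P)[0]-[310,170])*8).round())
print(R.from_rotvec(s['tcp_rot']).as_matrix().round(3))
crop(S,190,130,225,160,20,'s3b.png')
E
```

```text
-0.05 [202.95696136 141.23953973] [344. 250.] [378. 315.]
0 [204.47811248 151.74214365] [356. 334.] [351. 322.]
0.017 [204.97763821 155.18802653] [360. 362.] [342. 324.]
[-30, 7, 100] [430. 296.] [299. 399.]
[40, 7, 100] [292. 346.] [381. 234.]
[-30, -7, 100] [418. 280.] [332. 416.]
[40, -7, 100] [280. 329.] [414. 251.]
[5, 0, 87] [359. 334.] [350. 326.]
[-30, 7, 74] [436. 339.] [286. 401.]
[[ 0.443  0.897  0.   ]
 [ 0.897 -0.443 -0.   ]
 [-0.     0.    -1.   ]]
```

View pics/s3b.png

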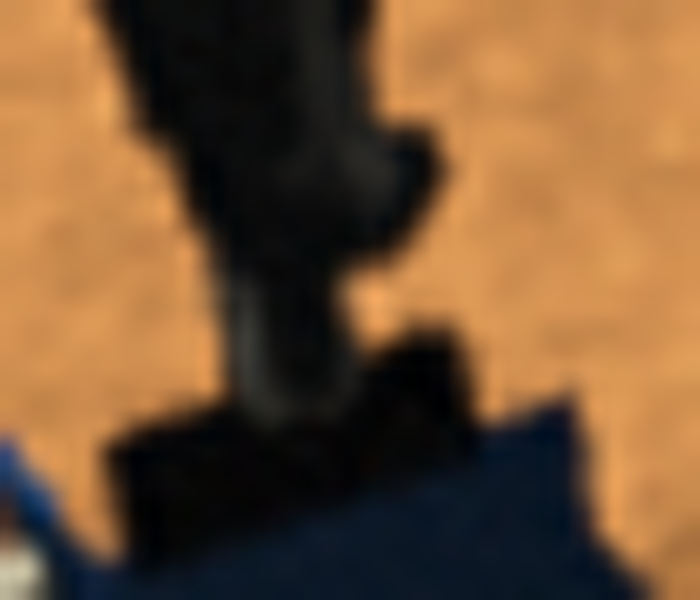

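View pics/t3.png

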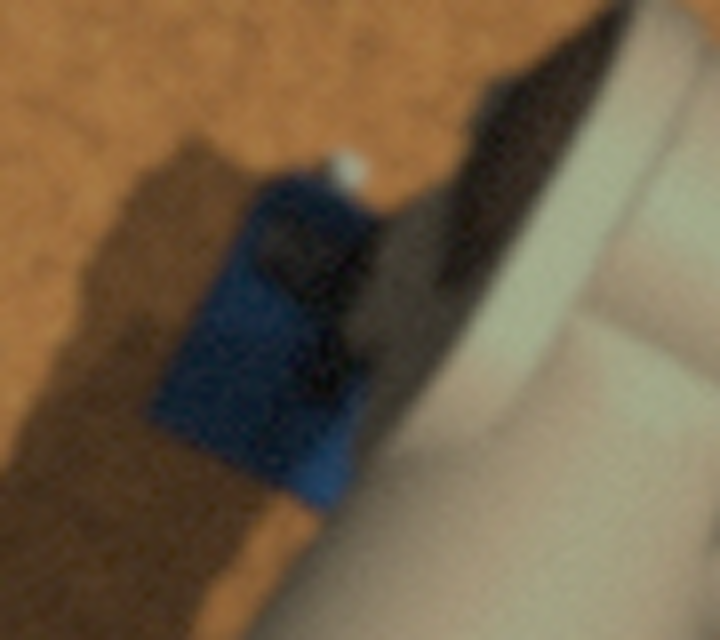

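```bash
python3 - <<'E'
from h import *
print(env.tcp_to_tips)
s=env.read_state();print(s)
S=load('scene')
# open-state
p=np.array([.5008,-.2864,.0862]); Rz=R.from_euler('z',-.459)
for g in (.0427,.057):
  for z in (.069,.082,.1):
    for x in(-.011,.011):
      P=np.r_[p[:2],0]+Rz.apply([x,g,0]);P[2]=z; print('open',g,z,x,((proj(S,P)[0]-[160,110])*8).round())
p=s['tool_pos']
for z in (.071,.085,.1,.105):
    for x in(-.011,.011):
      P=np.r_[p[:2],0]+Rz.apply([x,.012,0]);P[2]=z; print('shut',z,x,((proj(S,P)[0]-[160,110])*8).round())
E
```

```text
0.017
{'t': 6.2, 'qpos': array([-5.16238761e-01,  1.47913460e-01, -1.03087808e-02,  1.41215489e+00,
        2.29834493e-05, -5.73575745e-02]), 'qvel': array([-0.00011414, -0.00054758, -0.00144928, -0.00201746,  0.00127495,
       -0.00118776]), 'joint_efforts': array([-9.95234912e-02, -5.39144361e+01,  4.48010874e+01, -1.48872240e-02,
       -4.94501553e-02, -1.65379612e-05]), 'tool_pos': array([ 0.50451   , -0.28634106,  0.08811829]), 'tcp_rot': array([2.66815116e+00, 1.65780869e+00, 3.46547518e-04]), 'contact_force': array([-1.00127721,  0.18276453,  4.6149779 ]), 'moment': array([ 0.04166609,  0.02119826, -0.00110522]), 'finger_gap': 0.00012581389497129164}
open 0.0427 0.069 -0.011 [425. 405.]
open 0.0427 0.069 0.011 [382. 421.]
open 0.0427 0.082 -0.011 [422. 384.]
open 0.0427 0.082 0.011 [379. 400.]
open 0.0427 0.1 -0.011 [418. 354.]
open 0.0427 0.1 0.011 [375. 370.]
open 0.057 0.069 -0.011 [438. 423.]
open 0.057 0.069 0.011 [395. 439.]
open 0.057 0.082 -0.011 [435. 401.]
open 0.057 0.082 0.011 [392. 418.]
open 0.057 0.1 -0.011 [432. 372.]
open 0.057 0.1 0.011 [388. 388.]
shut 0.071 -0.011 [392. 368.]
shut 0.071 0.011 [349. 384.]
shut 0.085 -0.011 [389. 346.]
shut 0.085 0.011 [346. 361.]
shut 0.1 -0.011 [385. 321.]
shut 0.1 0.011 [342. 337.]
shut 0.105 -0.011 [384. 313.]
shut 0.105 0.011 [341. 328.]
```

```bash
python3 - <<'E'
from h import *
S=load('scene');Rz=R.from_euler('z',-.459)
p=np.array([.5026,-.2857,.1597])
for z in (.143,.156,.17,.175,.18,.19):
  for g in (.0427,.057):
    a=[((proj(S,np.r_[p[:2],z]+Rz.apply([x,g,0]))[0]-[160,110])*8).round() for x in(-.011,.011)]; print(z,g,a)
E
```

```text
0.143 0.0427 [array([408., 284.]), array([363., 300.])]
0.143 0.057 [array([422., 301.]), array([376., 318.])]
0.156 0.0427 [array([405., 261.]), array([360., 277.])]
0.156 0.057 [array([419., 279.]), array([373., 295.])]
0.17 0.0427 [array([402., 236.]), array([356., 252.])]
0.17 0.057 [array([416., 254.]), array([370., 270.])]
0.175 0.0427 [array([401., 227.]), array([355., 243.])]
0.175 0.057 [array([415., 245.]), array([368., 261.])]
0.18 0.0427 [array([400., 218.]), array([354., 234.])]
0.18 0.057 [array([414., 236.]), array([367., 252.])]
0.19 0.0427 [array([397., 200.]), array([351., 216.])]
0.19 0.057 [array([411., 217.]), array([365., 234.])]
```

Call:
move_arm --grip '[-1,1,1,1,1,1,1,1]' --delta_pos '[[0,0,-0.01],[0,0,-0.05],[0,0,0],[0,0,0],[0,0,0],[0,0,0],[0,0,0],[0,0,0]]' --dr '[[0,0,0],[0,0,0],[0,0,0],[0,0,0],[0,0,0],[0,0,0],[0,0,0],[0,0,0]]'

```text
t: 7.0
tool_pos: [0.5042, -0.2862, 0.1235]
tcp_rot: [-2.668, -1.658, 0.001]
contact_force: [0.1, 1.0, 0.7]
finger_gap: 0.0855
```

```bash
python3 - <<'E'
from h import *
d=grab('scene'); crop(d,160,110,250,190,8,'s4.png');print(env.read_state()['tool_pos'],env.read_state()['contact_force'])
E
```

```text
[ 0.50428    -0.28620841  0.12357746] [-1.21551606  0.31357306 -0.00143629]
```

View pics/s4.png

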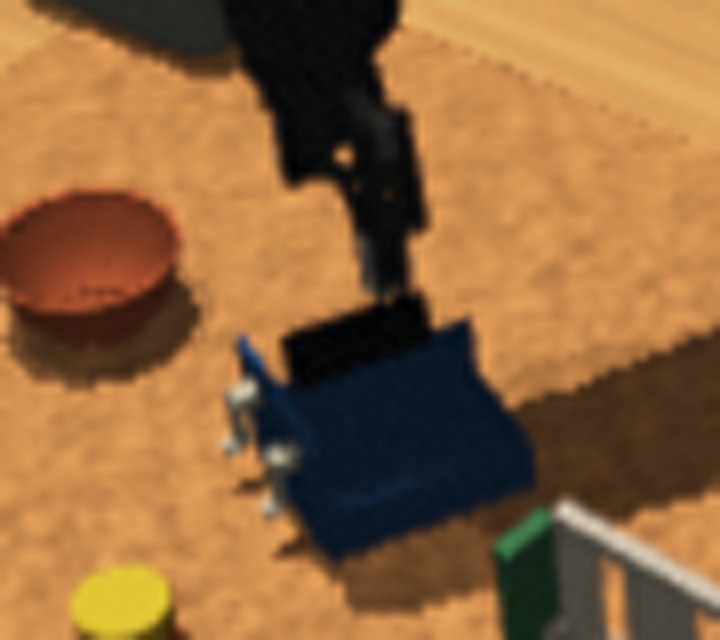

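Call:
move_arm --grip '[1,1,1,1,1]' --delta_pos '[[-0.0011,-0.0022,0.025],[0,0,0.025],[0,0,0.025],[0,0,0.025],[0,0,0]]' --dr '[[0,0,0],[0,0,0],[0,0,0],[0,0,0],[0,0,0]]'

```text
t: 7.55
tool_pos: [0.5017, -0.2855, 0.0609]
tcp_rot: [-2.665, -1.656, 0.003]
contact_force: [-0.1, -0.2, -0.1]
finger_gap: 0.0858
```

```bash
python3 - <<'E'
from h import *
d=grab('scene'); crop(d,160,110,250,190,8,'s5.png');print(env.read_state()['tool_pos'],env.read_state()['contact_force'])
E
```

```text
[ 0.50220087 -0.28586362  0.06243252] [ 0.52773094 -0.48364247  0.68069759]
```

View pics/s5.png

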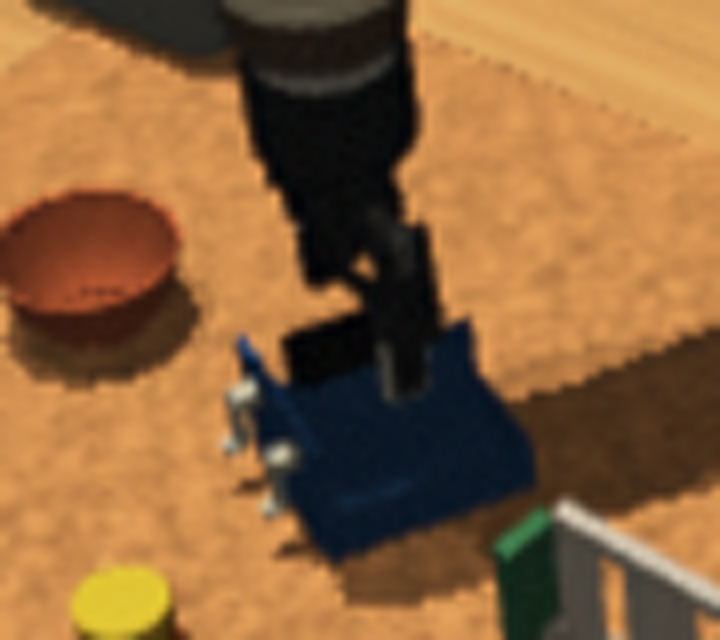

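Call:
move_arm --grip '[-1,-1,-1,-1,-1,-1,-1,-1,-1]' --delta_pos '[[0,0,0],[0,0,0],[0,0,0],[0,0,0],[0,0,0],[0,0,0],[0,0,0],[0,0,0],[0,0,0]]' --dr '[[0,0,0],[0,0,0],[0,0,0],[0,0,0],[0,0,0],[0,0,0],[0,0,0],[0,0,0],[0,0,0]]'

```text
t: 8.5
tool_pos: [0.5031, -0.2863, 0.0642]
tcp_rot: [2.668, 1.658, 0.001]
contact_force: [-0.7, 1.1, 4.0]
finger_gap: 0.0126
```

```bash
python3 - <<'E'
from h import *
d=grab('scene'); crop(d,160,110,250,190,8,'s6.png');print(env.read_state()['tool_pos'],env.read_state()['contact_force'])
d=grab('top'); crop(d,310,170,400,250,8,'t6.png')
E
```

```text
[ 0.50309507 -0.28633077  0.06422189] [0.19663357 1.13780842 3.68535983]
```

View pics/s6.png

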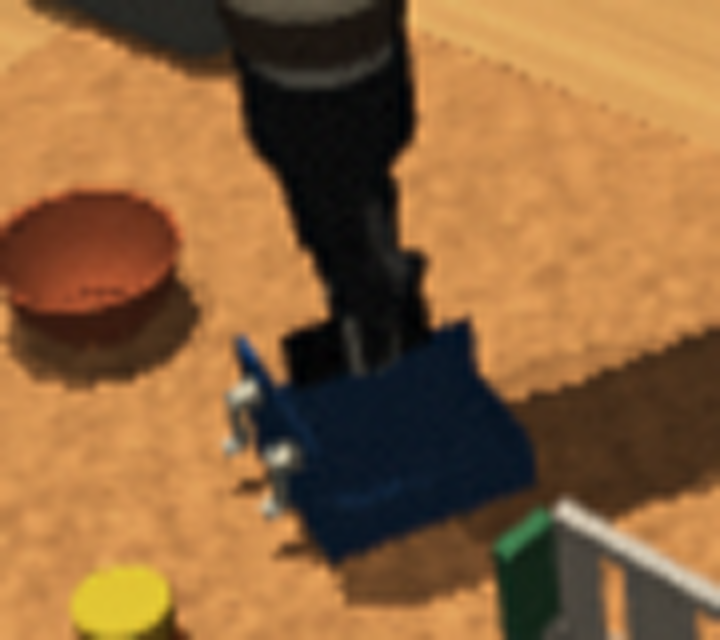

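Call:
move_arm --grip '[-1,-1,-1,-1,-1,-1,-1,-1]' --delta_pos '[[0,0,-0.01],[0,0,-0.02],[0,0,-0.02],[0,0,-0.03],[0,0,-0.03],[0,0,-0.03],[0,0,0],[0,0,0]]' --dr '[[0,0,0],[0,0,0],[0,0,0],[0,0,-0.1],[0,0,-0.1],[0,0,-0.1],[0,0,-0.1],[0,0,-0.094]]'

```text
t: 9.4
tool_pos: [0.5034, -0.2866, 0.1497]
tcp_rot: [2.294, 2.144, 0.001]
contact_force: [-0.8, 0.9, -3.7]
finger_gap: 0.013
```

```bash
python3 - <<'E'
from plan import *
plan([.5171,-.0294,.152],-.0709)
E
```

```text
t 9.4 pos [ 0.5034 -0.2866  0.1497] gap 0.013 F [-0.8  0.9 -3.7] q6 -0.45
turn units [0.002 0.001 0.004] rows 1.0
shift (current axes) units [ 0.4292 -0.0062 -0.0042] after turn [ 0.4292 -0.0075 -0.0038] mm [ 13.7 257.2   2.3]
```

Lifted (weight ~3.5 N). Traverse to in front of the post.

Call:
move_arm --grip '[-1,-1,-1,-1,-1,-1,-1,-1,-1,-1,-1,-1]' --delta_pos '[[0.02,0,-0.0038],[0.05,0,0],[0.06,-0.0075,0],[0.06,0,0],[0.06,0,0],[0.06,0,0],[0.06,0,0],[0.04,0,0],[0.019,0,0],[0,0,0],[0,0,0],[0,0,0]]' --dr '[[0,0,0.004],[0,0,0],[0,0,0],[0,0,0],[0,0,0],[0,0,0],[0,0,0],[0,0,0],[0,0,0],[0,0,0],[0,0,0],[0,0,0]]'

```text
t: 10.6
tool_pos: [0.5174, -0.0301, 0.1503]
tcp_rot: [2.304, 2.136, -0.0]
contact_force: [-1.2, -0.2, -1.7]
finger_gap: 0.0131
```

```bash
python3 - <<'E'
from plan import *
plan([.5171,-.0294,.152],-.0709)
d=grab('scene','s7f.png'); crop(d,195,120,275,200,9,'s7.png')
d=grab('top'); crop(d,240,135,310,215,9,'t7.png')
E
```

```text
t 10.6 pos [ 0.5174 -0.0301  0.1503] gap 0.0131 F [-1.2 -0.2 -1.7] q6 0.02
turn units [-0.     0.    -0.006] rows 1.0
shift (current axes) units [ 0.0011 -0.0006 -0.0029] after turn [ 0.0011 -0.0006 -0.0029] mm [-0.3  0.7  1.7]
```

View pics/s7.png

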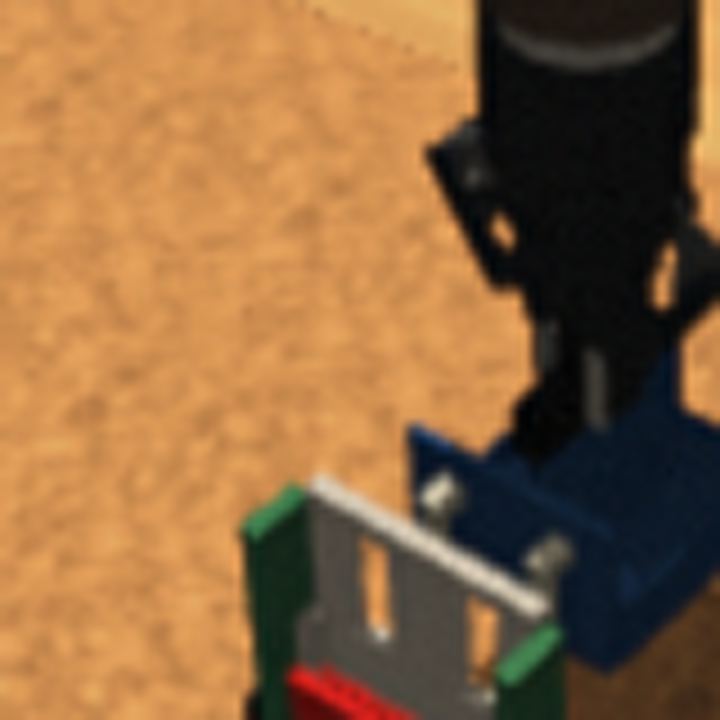

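View pics/t7.png

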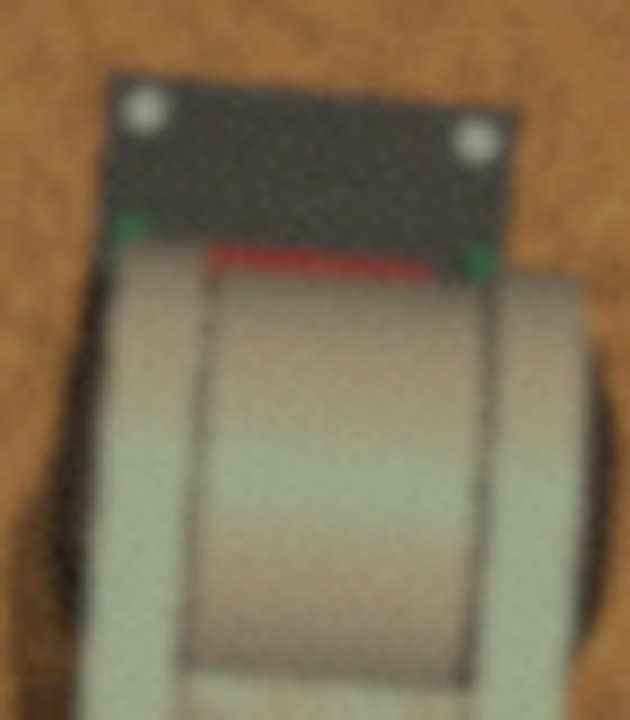

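```bash
cat > pred.py <<'E'
from h import *
import sys
def pred(crop0,sc,zoff=.0642,dx=.0054):
    s=env.read_state(); M=R.from_rotvec(s['tcp_rot']).as_matrix(); p=s['tool_pos']
    xa=M[:,1]; yaw=np.arctan2(xa[1],xa[0]); print('tilt',M[:,2].round(4),'yaw',yaw, 'pos',p.round(4),'F',s['contact_force'].round(1))
    Rz=R.from_euler('z',yaw); o=np.r_[p[:2],p[2]-zoff]-Rz.apply([dx,0,0]); 
    S=load('scene')
    for q in([50,-47,72],[50,47,72],[50,47,0],[60,-25,58],[60,25,58],[71,-25,58],[71,25,58]):
        P=o+Rz.apply(np.array(q)*1e-3); print(q,((proj(S,P)[0]-crop0)*sc).round())
    c=o+Rz.apply([.05,0,.05]); post=np.array([.6065,-.0357]); Rp=R.from_euler('z',-.0709)
    print('claws in post frame mm',(Rp.inv().apply(c-[*post,.110])*1e3).round(1))
E
python3 -c "
from pred import *
pred([195,120],9)"
```

```text
tilt [-1.e-04 -1.e-04 -1.e+00] yaw -0.075714090006803 pos [ 0.5174 -0.0302  0.1502] F [-0.7  0.6 -2.2]
[50, -47, 72] [407. 421.]
[50, 47, 72] [611. 531.]
[50, 47, 0] [611. 670.]
[60, -25, 58] [437. 489.]
[60, 25, 58] [545. 548.]
[71, -25, 58] [418. 506.]
[71, 25, 58] [526. 566.]
claws in post frame mm [-44.7  -1.   26. ]
```

Call:
move_arm --grip '[-1,-1,-1,-1,-1]' --delta_pos '[[0.0017,0.007,-0.003],[0,0.007,0],[0,0.007,0],[0,0,0],[0,0,0]]' --dr '[[0,0,-0.006],[0,0,0],[0,0,0],[0,0,0],[0,0,0]]'

```text
t: 11.2
tool_pos: [0.5301, -0.0291, 0.1518]
tcp_rot: [-2.297, -2.143, 0.0]
contact_force: [0.1, 0.6, -2.2]
finger_gap: 0.0125
```

```bash
python3 - <<'E'
from pred import *
d=grab('scene'); crop(d,218,160,263,205,16,'s8.png')
pred([218,160],16)
d=grab('top'); crop(d,240,135,310,215,9,'t8.png')
E
```

```text
tilt [-4.e-04 -0.e+00 -1.e+00] yaw -0.06932961677749395 pos [ 0.53   -0.0291  0.1518] F [ 0.7  0.4 -1.9]
[50, -47, 72] [323. 141.]
[50, 47, 72] [690. 338.]
[50, 47, 0] [690. 585.]
[60, -25, 58] [378. 263.]
[60, 25, 58] [572. 369.]
[71, -25, 58] [343. 293.]
[71, 25, 58] [538. 400.]
claws in post frame mm [-32.1   1.2  27.6]
```

View pics/s8.png

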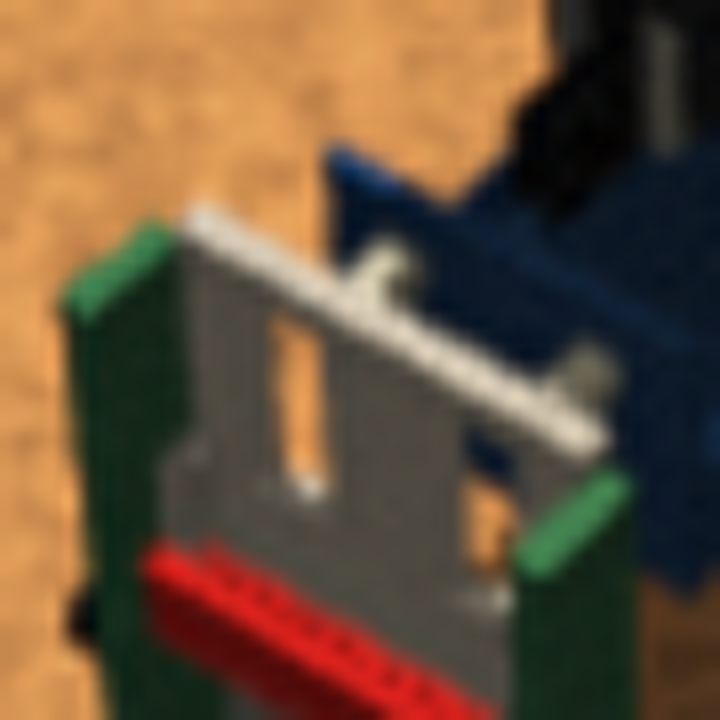

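Call:
move_arm --grip '[-1,-1,-1,-1,-1]' --delta_pos '[[0,0.005,0],[0,0.005,0],[0,0.005,0],[0,0.005,0],[0,0,0]]' --dr '[[0,0,0],[0,0,0],[0,0,0],[0,0,0],[0,0,0]]'

```text
t: 11.8
tool_pos: [0.5424, -0.03, 0.1518]
tcp_rot: [-2.297, -2.143, 0.0]
contact_force: [-0.4, -0.3, -3.0]
finger_gap: 0.0127
```

```bash
python3 - <<'E'
from pred import *
d=grab('scene'); crop(d,218,160,263,205,16,'s9.png')
pred([218,160],16)
E
```

```text
tilt [-2.e-04  0.e+00 -1.e+00] yaw -0.06933584860643945 pos [ 0.5422 -0.03    0.1518] F [-0.1  0.7 -2.4]
[50, -47, 72] [285. 173.]
[50, 47, 72] [653. 373.]
[50, 47, 0] [654. 620.]
[60, -25, 58] [340. 296.]
[60, 25, 58] [534. 404.]
[71, -25, 58] [305. 327.]
[71, 25, 58] [500. 436.]
claws in post frame mm [-19.9   1.2  27.6]
```

View pics/s9.png

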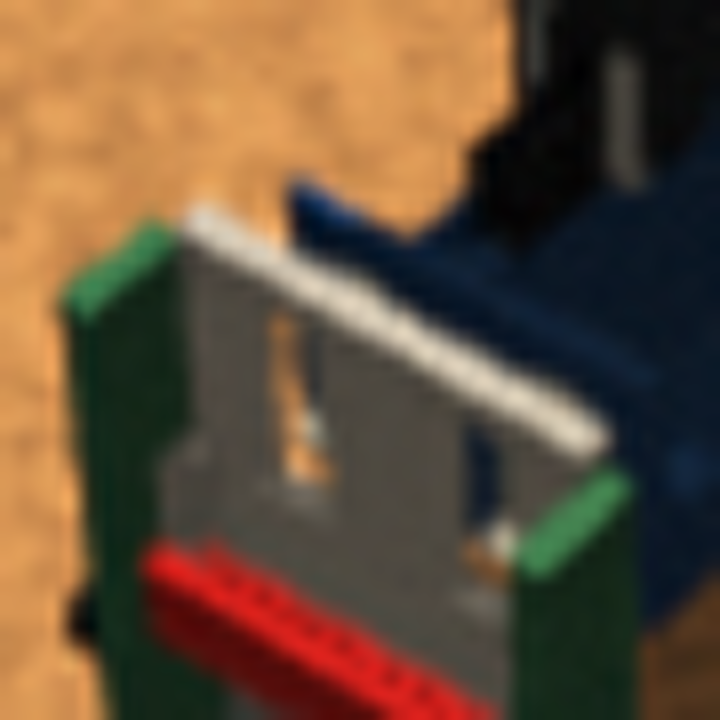

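Call:
move_arm --grip '[-1,-1,-1,-1,-1]' --delta_pos '[[0,0.005,0],[0,0.005,0],[0,0.005,0],[0,0.005,0],[0,0,0]]' --dr '[[0,0,0],[0,0,0],[0,0,0],[0,0,0],[0,0,0]]'

```text
t: 12.35
tool_pos: [0.5544, -0.0308, 0.1519]
tcp_rot: [2.297, 2.143, 0.0]
contact_force: [0.3, -0.2, -2.4]
finger_gap: 0.0129
```

```bash
python3 - <<'E'
from pred import *
d=grab('scene'); crop(d,218,160,263,205,16,'s10.png')
pred([218,160],16)
E
```

```text
tilt [-2.e-04  0.e+00 -1.e+00] yaw -0.06935006544254199 pos [ 0.5542 -0.0308  0.1518] F [-0.3  0.2 -2.2]
[50, -47, 72] [246. 206.]
[50, 47, 72] [615. 408.]
[50, 47, 0] [618. 655.]
[60, -25, 58] [302. 330.]
[60, 25, 58] [496. 438.]
[71, -25, 58] [266. 361.]
[71, 25, 58] [461. 471.]
claws in post frame mm [-7.9  1.2 27.6]
```

View pics/s10.png

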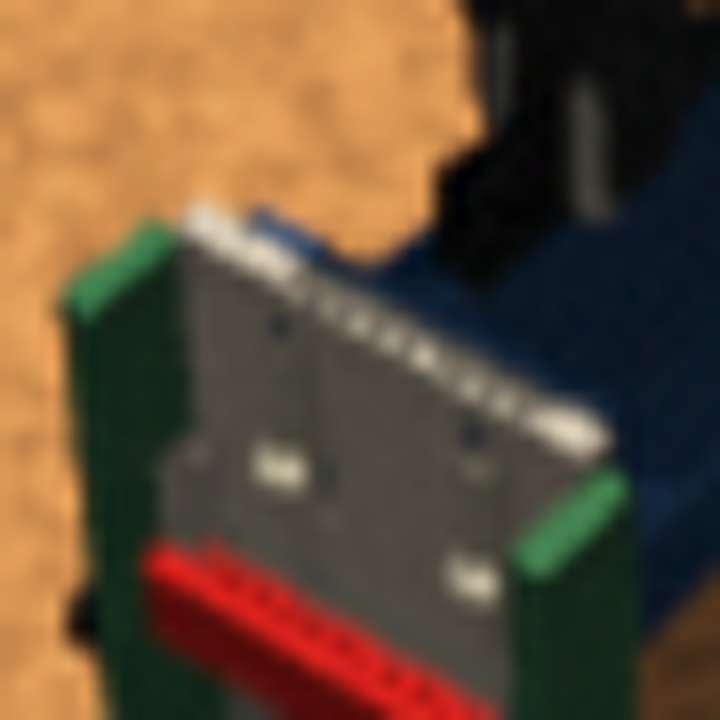

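Call:
move_arm --grip '[-1,-1,-1,-1,-1]' --delta_pos '[[0,0.004,0],[0,0.003,0],[0,0.003,0],[0,0.002,0],[0,0,0]]' --dr '[[0,0,0],[0,0,0],[0,0,0],[0,0,0],[0,0,0]]'

```text
t: 12.9
tool_pos: [0.5612, -0.0313, 0.1519]
tcp_rot: [-2.297, -2.143, 0.0]
contact_force: [0.0, 0.5, -2.9]
finger_gap: 0.0132
```

```bash
python3 - <<'E'
from pred import *
pred([218,160],16)
E
```

```text
tilt [-4.e-04  1.e-04 -1.e+00] yaw -0.06937435883441291 pos [ 0.5612 -0.0313  0.1519] F [ 0.   0.5 -2.9]
[50, -47, 72] [224. 225.]
[50, 47, 72] [593. 429.]
[50, 47, 0] [597. 675.]
[60, -25, 58] [279. 350.]
[60, 25, 58] [474. 459.]
[71, -25, 58] [244. 381.]
[71, 25, 58] [439. 491.]
claws in post frame mm [-0.9  1.3 27.7]
```

Call:
move_arm --grip '[-1,-1,-1]' --delta_pos '[[0,0.0015,0],[0,0.001,0],[0,0,0]]' --dr '[[0,0,0],[0,0,0],[0,0,0]]'

```text
t: 13.2
tool_pos: [0.5613, -0.0312, 0.152]
tcp_rot: [-2.296, -2.142, 0.003]
contact_force: [-8.8, 2.2, 0.5]
finger_gap: 0.0129
```

```bash
python3 - <<'E'
from pred import *
d=grab('scene'); crop(d,218,160,263,205,16,'s11.png')
pred([218,160],16)
E
```

```text
tilt [-2.6e-03  4.0e-04 -1.0e+00] yaw -0.06938257129030953 pos [ 0.5613 -0.0312  0.152 ] F [-8.4  1.4  1. ]
[50, -47, 72] [224. 225.]
[50, 47, 72] [593. 429.]
[50, 47, 0] [597. 676.]
[60, -25, 58] [279. 350.]
[60, 25, 58] [474. 459.]
[71, -25, 58] [243. 381.]
[71, 25, 58] [439. 491.]
claws in post frame mm [-0.8  1.4 27.8]
```

View pics/s11.png

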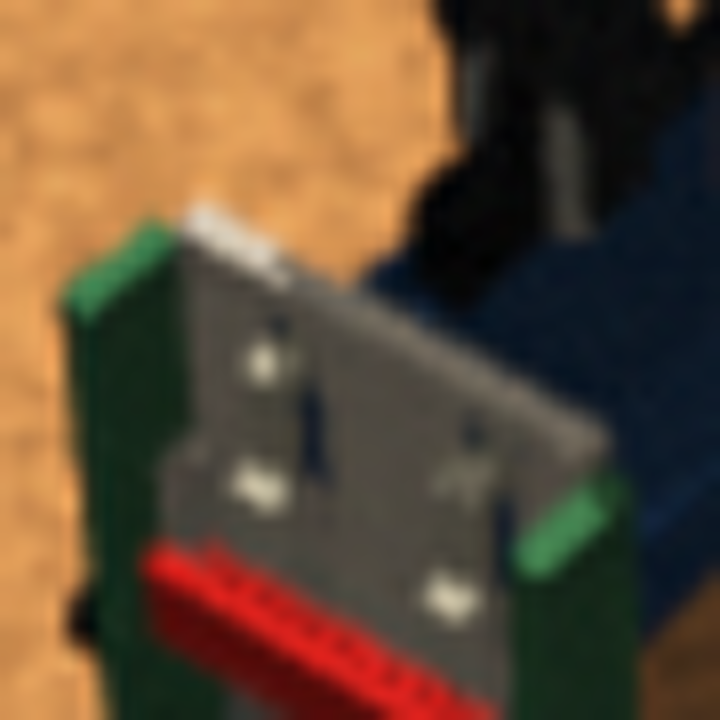

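Call:
move_arm --grip '[-1,-1,-1,-1,-1,-1]' --delta_pos '[[0,-0.0012,0],[0,0,0.004],[0,0,0.004],[0,0,0.004],[0,0,0.004],[0,0,0]]' --dr '[[0,0,0],[0,0,0],[0,0,0],[0,0,0],[0,0,0],[0,0,0]]'

```text
t: 13.85
tool_pos: [0.5613, -0.0314, 0.1421]
tcp_rot: [-2.297, -2.142, 0.002]
contact_force: [-4.6, 0.8, -0.7]
finger_gap: 0.0127
```

```bash
python3 - <<'E'
from pred import *
d=grab('scene'); crop(d,218,160,263,205,16,'s12.png')
pred([218,160],16)
E
```

```text
tilt [-1.2e-03 -1.0e-04 -1.0e+00] yaw -0.06950479635685222 pos [ 0.5614 -0.0314  0.1422] F [-5.8 -0.1 -1.9]
[50, -47, 72] [225. 260.]
[50, 47, 72] [592. 464.]
[50, 47, 0] [596. 707.]
[60, -25, 58] [280. 384.]
[60, 25, 58] [474. 493.]
[71, -25, 58] [245. 415.]
[71, 25, 58] [439. 525.]
claws in post frame mm [-0.7  1.2 18. ]
```

View pics/s12.png

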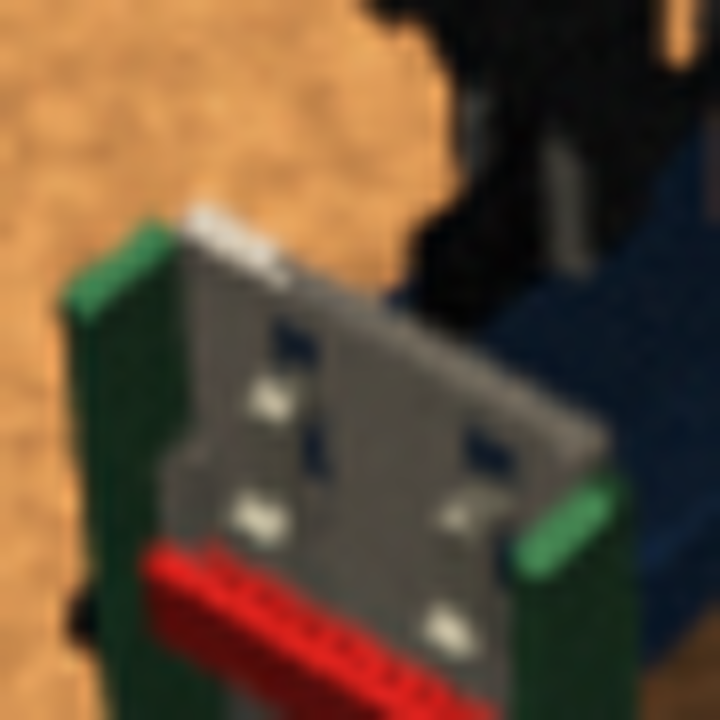

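Call:
move_arm --grip '[-1,-1,-1,-1,-1,-1]' --delta_pos '[[0,-0.0008,0.003],[0,0,0.003],[0,0,0.003],[0,0,0.003],[0,0,0.003],[0,0,0]]' --dr '[[0,0,0],[0,0,0],[0,0,0],[0,0,0],[0,0,0],[0,0,0]]'

```text
t: 14.5
tool_pos: [0.5614, -0.0313, 0.1331]
tcp_rot: [-2.297, -2.143, 0.001]
contact_force: [-3.8, -0.2, -1.3]
finger_gap: 0.0129
```

```bash
python3 - <<'E'
from pred import *
d=grab('scene'); crop(d,218,160,263,205,16,'s13.png')
pred([218,160],16)
E
```

```text
tilt [-4.e-04 -0.e+00 -1.e+00] yaw -0.06936816012129757 pos [ 0.5614 -0.0313  0.1331] F [-4.1 -0.4 -2.2]
[50, -47, 72] [228. 292.]
[50, 47, 72] [593. 496.]
[50, 47, 0] [597. 737.]
[60, -25, 58] [283. 415.]
[60, 25, 58] [476. 524.]
[71, -25, 58] [248. 446.]
[71, 25, 58] [441. 557.]
claws in post frame mm [-0.7  1.2  8.9]
```

View pics/s13.png

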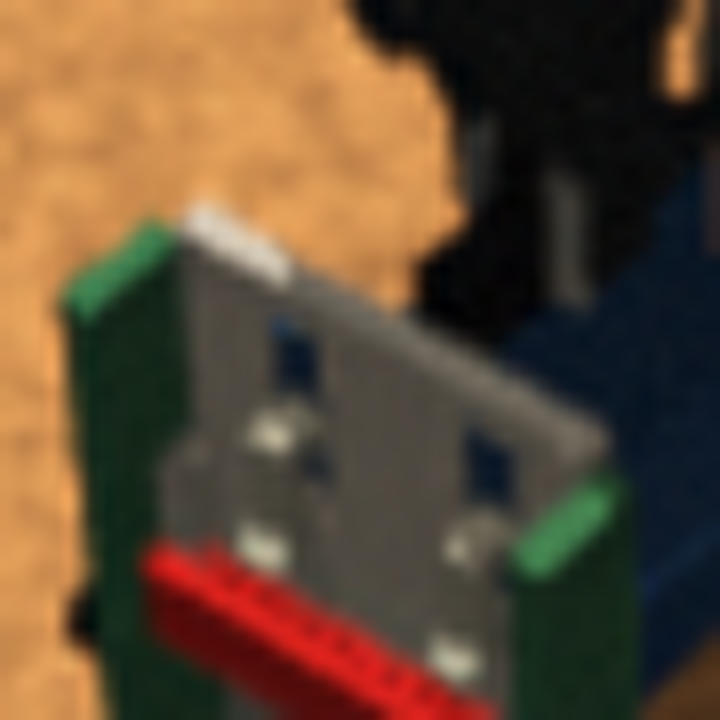

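Call:
move_arm --grip '[-1,-1,-1,-1,-1,-1]' --delta_pos '[[0,0,0.002],[0,0,0.002],[0,0,0.002],[0,0,0.002],[0,0,0.002],[0,0,0]]' --dr '[[0,0,0],[0,0,0],[0,0,0],[0,0,0],[0,0,0],[0,0,0]]'

```text
t: 15.15
tool_pos: [0.5613, -0.0313, 0.1287]
tcp_rot: [2.297, 2.143, 0.001]
contact_force: [-8.5, 0.6, 7.9]
finger_gap: 0.0123
```

Call:
move_arm --grip '[-1,-1,-1]' --delta_pos '[[0,0,0.002],[0,0,0.002],[0,0,0]]' --dr '[[0,0,0],[0,0,0],[0,0,0]]'

```text
t: 15.45
tool_pos: [0.5613, -0.0313, 0.1265]
tcp_rot: [2.297, 2.143, 0.001]
contact_force: [-10.0, 0.5, 9.7]
finger_gap: 0.0132
```

Call:
move_arm --grip '[-1,-1,-1]' --delta_pos '[[0,0,0.002],[0,0,0.002],[0,0,0]]' --dr '[[0,0,0],[0,0,0],[0,0,0]]'

```text
t: 15.75
tool_pos: [0.5613, -0.0312, 0.1243]
tcp_rot: [2.297, 2.143, 0.001]
contact_force: [-10.9, 1.0, 11.5]
finger_gap: 0.0127
```

```bash
python3 - <<'E'
from pred import *
d=grab('scene'); crop(d,218,160,263,205,16,'s14.png')
pred([218,160],16)
E
```

```text
tilt [ 0.0011  0.     -1.    ] yaw -0.06929491023859909 pos [ 0.5613 -0.0312  0.1243] F [-10.9   0.6  11.3]
[50, -47, 72] [231. 323.]
[50, 47, 72] [595. 526.]
[50, 47, 0] [598. 765.]
[60, -25, 58] [286. 445.]
[60, 25, 58] [478. 555.]
[71, -25, 58] [251. 476.]
[71, 25, 58] [443. 587.]
claws in post frame mm [-0.8  1.3  0.1]
```

View pics/s14.png

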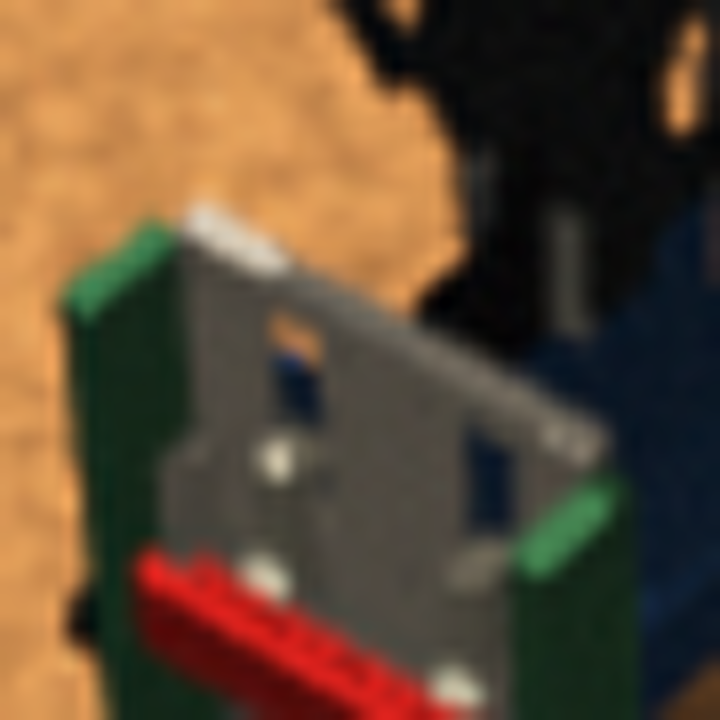

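Latch being pushed back, tray moving with the tool. Continue.

Call:
move_arm --grip '[-1,-1,-1]' --delta_pos '[[0,0,0.002],[0,0,0.002],[0,0,0]]' --dr '[[0,0,0],[0,0,0],[0,0,0]]'

```text
t: 16.1
tool_pos: [0.5612, -0.0312, 0.122]
tcp_rot: [2.297, 2.143, 0.001]
contact_force: [-10.7, 0.9, 12.5]
finger_gap: 0.0127
```

Call:
move_arm --grip '[-1,-1,-1]' --delta_pos '[[0,0,0.002],[0,0,0.001],[0,0,0]]' --dr '[[0,0,0],[0,0,0],[0,0,0]]'

```text
t: 16.4
tool_pos: [0.5614, -0.0312, 0.1182]
tcp_rot: [-2.297, -2.143, 0.0]
contact_force: [-4.4, 1.1, -1.9]
finger_gap: 0.013
```

Call:
move_arm --grip '[-1,-1,-1]' --delta_pos '[[0,0,0.0015],[0,0,0.0015],[0,0,0]]' --dr '[[0,0,0],[0,0,0],[0,0,0]]'

```text
t: 16.7
tool_pos: [0.5613, -0.0313, 0.1169]
tcp_rot: [-2.297, -2.143, -0.0]
contact_force: [-6.1, 0.6, 1.5]
finger_gap: 0.0128
```

```bash
python3 - <<'E'
from pred import *
d=grab('scene'); crop(d,218,160,263,205,16,'s15.png')
pred([218,160],16)
E
```

```text
tilt [-0.e+00  1.e-04 -1.e+00] yaw -0.06935662331395176 pos [ 0.5613 -0.0312  0.117 ] F [-6.8  1.2  1.6]
[50, -47, 72] [233. 348.]
[50, 47, 72] [595. 552.]
[50, 47, 0] [599. 788.]
[60, -25, 58] [287. 470.]
[60, 25, 58] [478. 580.]
[71, -25, 58] [253. 501.]
[71, 25, 58] [444. 612.]
claws in post frame mm [-0.8  1.3 -7.2]
```

View pics/s15.png

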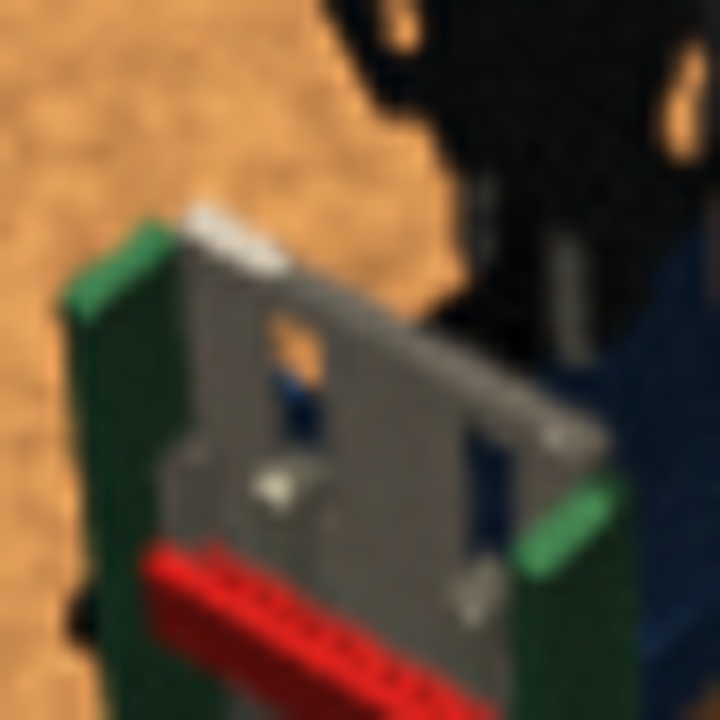

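Call:
move_arm --grip '[-1,-1]' --delta_pos '[[0,0,0.0015],[0,0,0]]' --dr '[[0,0,0],[0,0,0]]'

```text
t: 16.95
tool_pos: [0.5614, -0.0312, 0.1169]
tcp_rot: [2.297, 2.143, 0.001]
contact_force: [-8.8, 0.9, 7.5]
finger_gap: 0.0126
```

Call:
move_arm --grip '[-1,-1]' --delta_pos '[[0,0,0.001],[0,0,0]]' --dr '[[0,0,0],[0,0,0]]'

```text
t: 17.15
tool_pos: [0.5613, -0.0312, 0.1168]
tcp_rot: [2.297, 2.143, 0.001]
contact_force: [-9.9, 1.5, 12.2]
finger_gap: 0.0129
```

Call:
move_arm --grip '[-1,-1,0,0,0,0,0]' --delta_pos '[[0,-0.001,-0.0015],[0,0,-0.001],[0,0,0],[0,0,0],[0,0,0],[0,0,0],[0,0,0]]' --dr '[[0,0,0],[0,0,0],[0,0,0],[0,0,0],[0,0,0],[0,0,0],[0,0,0]]'

```text
t: 17.85
tool_pos: [0.561, -0.0313, 0.1165]
tcp_rot: [2.297, 2.143, 0.0]
contact_force: [-0.2, 0.3, 0.9]
finger_gap: 0.0426
```

Call:
move_arm --grip '[0,0,0,0,0,0,0,0,0,0,0,0,0,0,0]' --delta_pos '[[0,0,-0.01],[0,0,-0.02],[0,0,-0.03],[0,0,-0.05],[0,0,-0.05],[0,0,-0.05],[0,-0.03,-0.02],[0,-0.06,0],[0,-0.06,0],[0,-0.06,0],[0,-0.06,0],[0,-0.03,0],[0,0,0],[0,0,0],[0,0,0]]' --dr '[[0,0,0],[0,0,0],[0,0,0],[0,0,0],[0,0,0],[0,0,0],[0,0,0],[0,0,0],[0,0,0],[0,0,0],[0,0,0],[0,0,0],[0,0,0],[0,0,0],[0,0,0]]'

```text
t: 19.35
tool_pos: [0.3821, -0.0188, 0.2548]
tcp_rot: [2.297, 2.143, 0.0]
contact_force: [0.3, -1.2, 1.0]
finger_gap: 0.0427
```

```bash
python3 - <<'E'
from h import *
s=env.read_state();print(s['t'],s['tool_pos'],s['contact_force'],s['finger_gap'])
d=grab('scene','s16f.png'); crop(d,205,155,265,215,12,'s16.png')
d=grab('top','t16f.png'); crop(d,235,135,315,215,9,'t16.png')
E
```

```text
19.35 [ 0.38214693 -0.01884048  0.2547958 ] [ 0.34810352 -1.16951194  1.04698502] 0.042686823359609063
```

View pics/s16.png

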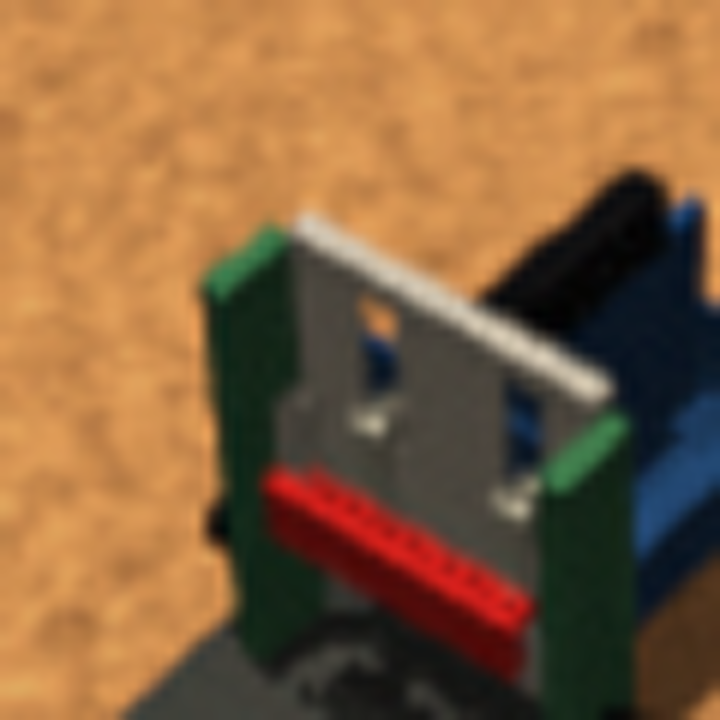

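View pics/t16f.png

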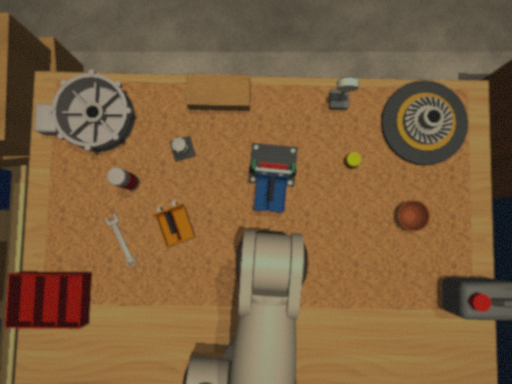

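View pics/s16f.png

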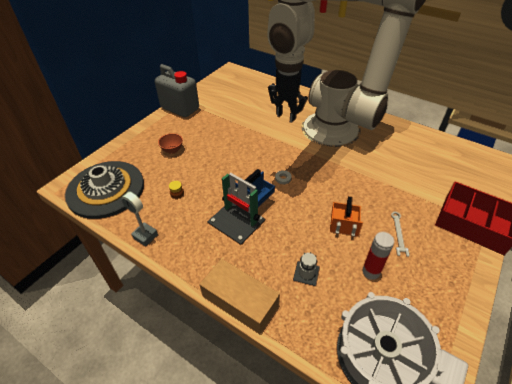

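```bash
python3 - <<'E'
from h import *
d=load('scene'); crop(d,218,160,263,205,16,'s17.png')
a=cv2.imread('pics/s15.png');b=cv2.imread('pics/s17.png')
c=np.hstack([a[250:700,100:560],b[250:700,100:560]]); cv2.imwrite('pics/c17.png',cv2.resize(c,(800,391)))
E
```

```text
(no output)
```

View pics/c17.png

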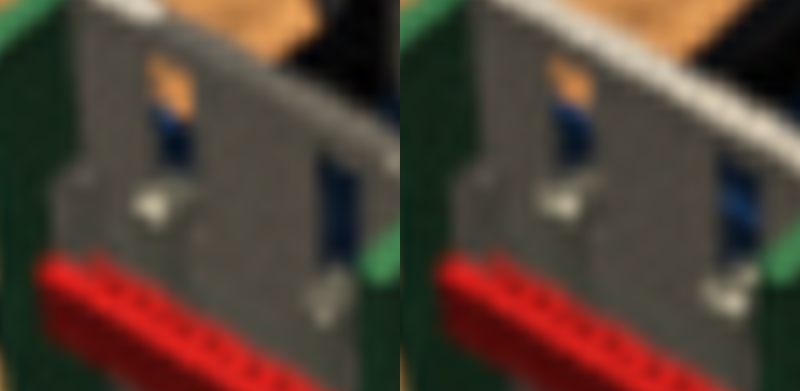

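```bash
python3 - <<'E'
from cell import env
print(env.job_done())
E
```

```text
the job is handed in; nothing more can be done
None
```

The blue tray is hanging on the post with the red latch snapped over its barbs. I handed the job in at about 19.5 s, with the gripper open and well clear.

- **Hooking and pressing:** The claws went through the slots without contact. With the plate flush on the strip, the latch needed up to about 16 N, including the tray's weight. It snapped at a claw level about 6 mm below `post_mark`. The solid stop came at about -7 mm, and I confirmed it with a push of about 15 N that gave no further travel. The highest force I read was 17 N (sideways and vertical combined).
- **Last checks:** The pictures show both tongues at the sills, the latch bar back at rest with the barbs below it, and the other objects apparently where they were. After release the plate's top edge looks about 0.5 px (roughly 1 mm) different from while it was held. I took this as the tray settling into the hooks' play and did not press it again.
- **Disagreements:**
  - **Height offset:** The reported tool height and the camera view differed by about 25 mm at the fingertips, so my first close missed the grip bar and rested on its top at about 3 to 5 N. I re-gripped lower and worked from relative heights after that.
  - **Strip height:** The pictures put the strip about 11 mm low, but the felt stop was about 7 mm low.

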